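Fit the spare roller and snap the hood onto the pump head

ROBOT

A 6-joint arm with a two-finger parallel gripper is mounted at the origin on a cart in front of the work surface, level with it; the furniture and walls round the work are solid. World frame = base frame: x ahead of the robot, y to its left, z up, the work surface at z = 0. Lengths are in m, angles in rad, forces in N, time in s.
With the tool pointing down it reaches from about 0.375 to 0.975 m from the base axis. Payload 3.8 kg.
Tool frame: the origin (TCP) lies at the very end of the fingers, on their centre line; the grasp point (between the pads) lies 19 mm behind it; z points along the fingers, y is the line along which they close (so a half turn about z gives the same grasp; the last joint's range is limited). The gripper opens to 85 mm and grips with 20 to 120 N. Pads are 22 mm wide; open, the fingers measure 114 mm over their backs; the gripper's body (76 mm by 85 mm) begins 54 mm behind the grasp point. The pads swing forward as they close: fully open they stand 13 mm farther back than shut.
Start: joints at [-1.244, 0.264, 1.604, -0, 1.274, -0.037], TCP at [0.24, -0.631, 0.231] pointing down, gripper open.
Joint ranges: [-2.63, 2.63], [-0.94, 2.18], [0.31, 2.57], [-1.31, 4.45], [0, 2.66], [-2.55, 2.55]. Speed limits (rad/s): [2.57, 2.57, 3.14, 3.14, 3.14, 3.14].

INTERFACE

Orientations are given as a rotation vector (axis times angle).
In Python, from workcell import monitor, viewer, workorder gives the robot as it stands.
- The arm moves only by the tool jog_arm, never from a script. Its argument "commands" is a list of rows, each an object with "travel": the shift along the tool's x, y, z in mm, a list of three; "rot": the turn, a rotation vector about the tool's x, y, z in degrees, a list of three; "claw": the closure in counts, from 0 (fully open) to 255 (shut). A call has exactly 5 rows; each row shifts and turns the commanded pose from where the row before left it, along the tool's axes as they then stand; what a row does not reach is not made up. A row lasts 1/10 s, in which the tool goes at most 50 mm and 8.59 degrees, less where a joint would pass 70% of its speed; a pose out of reach is approached as far as the arm can. A call is refused whole if a number of a shift passes 50 or a number of a turn 8.59, either way. A call with a gripper value outside its range is refused whole. The fingers move at their own pace and stop on an object; "force" is the grip in N (left out, the last holds). Time passes only in rows, so rows that do not move let the fingers close, or fill a call up. It gives the time, the measured TCP pose, the force, the opening and the grip force at its end, in the units of the state.
- monitor.read_state(): the state, without advancing time (a new reading comes with each control period).
- viewer.read_camera(name): name is "scene" or "top"; returns a dict with "color" (420x560x3 uint8, blue, green, red), "camera_matrix" (3x3 intrinsics, pixels), "R" (3x3) and "t" (3): a world point X has camera coordinates R X + t. Camera axes: x right, y down, z forward; pixel columns grow to the right and rows downward; lengths in m; the calibration is good to about 2 mm. A picture is of the moment at which its call begins. There is no depth.
- workorder.finish_job(): hands the job in; it is judged then, once.
The state is a dict: "time": time; "q": joint angles; "joint_vel": joint speeds; "joint_torque": joint torques, N m; "tool_pos": TCP position; "tcp_rot": TCP orientation; "wrist_force": force on the tool from outside, world axes, zero at the start; "torque": the same for the moment, N m; "width": opening from 0.0 (shut) to 1.0 (fully open); "grip_force": force on a finger pad.
Only numpy, scipy, OpenCV 4.12 (cv2) and the standard library are available. Lean on these libraries where they do the work, as an engineer would, in place of code of your own. Each camera call takes 0.05 s, during which the arm holds its last target. There are 200 camera calls.

TASK

Finish the service of the small pump head on the bench: lay the spare roller into the two open notches at the top of the head without forcing it, then set the hood over it with its slotted end over the drive shaft and press it straight down, gently, until both clip arms snap under the rim and the hood is fully home, holding the guard switch in. Feel for it, since the rim may be clamped at any height; let go of everything and leave the other things on the bench where they are.

Things in the scene. Friction and masses are not known exactly. Their poses are not given: they have to be found in the camera images.
- stand: Pump head fixed to the mat: dark foot plate 124 (x) x 134 (y) x 10 mm, origin at the centre of its underside, z up. Round the roller carrier in the middle stands a grey track frame 66 x 72 mm with an outward rim along both long sides (5 mm thick, outer edges at x = +-37). The frame is clamped hard at a HEIGHT THAT IS NOT REPORTED and differs each time: rim top 46 to 60 mm above the origin.
- notches (a point): Where the centre of the seated roller belongs: on the head's middle, 70 mm above the stand's origin, axes as the stand's. The carrier's two upright grey plates (38 mm apart, tops 76 mm above the origin) each have an open-topped notch at x = 0, 12 mm wide, mouth 26; the axle ends drop in and the roller lies along y, with 2 mm end play each way and sloped lead-ins. Bearings are harmed at over 40 N.
- shaft_end (a point): Outer end of the drive shaft, 50 mm in +y and 48 mm above the stand's origin: the shaft is 16 mm thick and sticks out 14 mm beyond the +y end of the frame (the frame's ends are at y = +-36).
- roller_center (a point): Spare pump roller, loose, lying on the mat at the start: pale grey cylinder 22 mm thick and 34 mm long with an 8 mm axle that sticks out 6 mm at each end (46 mm in all), 30 g. This point is its centre, on its axis; its y axis runs along the roller, either end may lead.
- hood_grip (a point): Loose hood, upright on the mat: white inverted tray 73 (x, 84 over the clip arms) x 85 (y) mm, 165 g, with a grip bar on top 16 thick (x), 60 long (y), 28 mm high. The point is the bar's centre, 14 mm above the top plate and 79 above its foot. The side walls end 56 mm below the point and land on the rim: home, the point is 56 mm above the rim top, over the stand's origin.
- hood_slot (a point): Middle of the open slot in the hood's +y end wall, at its foot, 79 mm below and 41 mm in +y from the grip bar's centre. The slot, 22 mm wide and 37 high, goes over the drive shaft, so the hood's +y points to the stand's +y. The end walls pass outside the ends of the frame with 3.5 mm to spare. Hood and head crack if pressed together with over 45 N.
- clip_right (a joint): Grey sprung clip arm on the hood's +x side, 26 mm wide: swing outward in rad, 0 at rest, about 0.09 as its nose rides over the rim's edge, near 0 once snapped under it. Its sloping nose meets the rim when the hood is about 13 mm above home and finds its way if within 3 mm sideways; both arms together need about 6 to 15 N and snap under in the last 1 mm.
- clip_left (a joint): The same clip arm on the hood's -x side.
- guard_switch (a joint): Guard switch of the pump: steel plunger 5 mm thick in the top of the -x rim, towards the shaft end; 0 m when free (6 mm proud of the rim), 0.006 when level with the rim, as the side wall of a hood that is home holds it. Light spring, about 1 N.
- hex_key: Black hexagon key, 30 x 84 x 7 mm, bystander; origin at the centre of its underside.
- o_ring_tin: Round white tin, 52 mm across, 26 mm high, bystander; origin at the centre of its underside.
- screwdriver: Screwdriver with red handle, 172 mm long, bystander; origin at the centre of its underside.
Mind the look-alikes: they are no part of the job. Leave any yellow look-alike of the part that bears hood_grip alone.

How it is judged:
By the outcome, as a careful person would: the job done as asked, in the order asked, and still so for the second after the job is handed in, with the robot touching nothing.
It also fails if it takes over 61 s, if anything falls off the work surface, if the arm or the gripper's body presses on something with over 40 N, if the wrist force passes 120 N, or if a joint passes its speed limit or range.

## Working session

There is one attempt and no reset: what is moved stays moved. The work goes in short steps, Python scripts to look and compute and a tool call to move; the robot and the scene stay as the last step left them, time stands still between calls to the robot, and variables do not carry over. Pictures are saved under pics/ and viewed, at most 10 in all, crops included, and the job is handed in when it is done.

Besides the shell and the picture viewer there is one more tool, called after "Emit:" as name(argument=value, ...) on one line, values as JSON. jog_arm: Moves the arm, as the interface text tells. Its arguments: {"type":"object","properties":{"commands":{"type":"array","items":{"type":"object","properties":{"travel":{"type":"array","items":{"type":"number"}},"rot":{"type":"array","items":{"type":"number"}},"claw":{"type":"number"}}}},"force":{"type":"number"}},"required":["commands"]}

```bash
ls; mkdir -p pics
python3 - <<'E'
from workcell import monitor, viewer
import cv2,pickle
for n in("scene","top"):
    d=viewer.read_camera(n); cv2.imwrite(f"pics/{n}0.png",d["color"]); pickle.dump(d,open(n+"0.pkl","wb"))
    print(n,d["camera_matrix"].round(1).tolist(),d["R"].round(4).tolist(),d["t"].round(4).tolist())
print(monitor.read_state())
E
```

```text
pics
scene [[385.4, 0.0, 279.2], [0.0, 385.4, 209.2], [0.0, 0.0, 1.0]] [[-0.8269, -0.5621, 0.0149], [-0.3846, 0.546, -0.7443], [0.4103, -0.6212, -0.6676]] [0.5081, 0.2349, 0.8351]
top [[509.4, 0.0, 278.4], [0.0, 509.4, 209.6], [0.0, 0.0, 1.0]] [[0.0042, -0.9999, -0.0149], [-0.9907, -0.0022, -0.1362], [0.1361, 0.0154, -0.9906]] [0.0974, 0.5555, 1.3329]
{'time': 0.1, 'q': array([-1.24387662e+00,  2.64689621e-01,  1.60523391e+00,  4.00782016e-06,
        1.27366954e+00, -3.69160923e-02]), 'joint_vel': array([ 0.0011516 , -0.00186531, -0.00237338,  0.0011308 ,  0.00035675,
       -0.00019394]), 'joint_torque': array([ 3.46551478e-04, -5.16707003e+01, -3.68590736e+01, -1.20449149e-04,
        6.25062399e-03, -6.21787422e-06]), 'tool_pos': array([ 0.2399881 , -0.63020483,  0.23008045]), 'tcp_rot': array([-3.08780474e+00, -5.68004830e-01,  4.47798866e-04]), 'wrist_force': array([-0.58650313, -0.56061873, -0.46090697]), 'torque': array([-0.02728227, -0.03793836, -0.0113367 ]), 'grip_force': 0.0, 'width': 0.9983833553121173}
```

View pics/scene0.png

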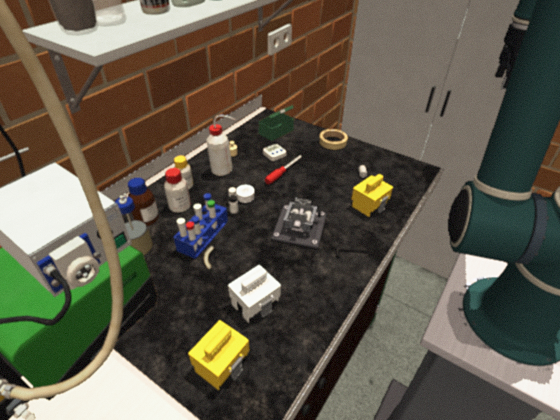

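View pics/top0.png

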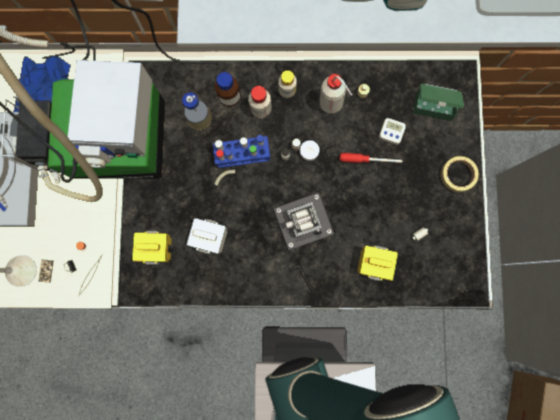

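The top view shows the stand at about (303,221), the white hood at (207,236) and the roller at (421,234). There are yellow decoy hoods at (152,247) and (379,263). Next I'll enlarge these.

Run:
```python
import cv2,numpy as np
t=cv2.imread("pics/top0.png");s=cv2.imread("pics/scene0.png")
def c(i,u,v,w,h,W,H): return cv2.resize(i[v:v+h,u:u+w],(W,H),interpolation=cv2.INTER_CUBIC)
a=np.hstack([c(t,268,186,70,70,300,300),c(t,177,206,60,60,300,300),c(t,401,214,40,60,200,300)])
b=np.hstack([c(s,265,190,70,60,350,300),c(s,220,255,70,60,350,300),c(s,350,155,25,75//1,100,300)])
cv2.imwrite("pics/z0.png",np.vstack([a,b]))
```

```text
(no output)
```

View pics/z0.png

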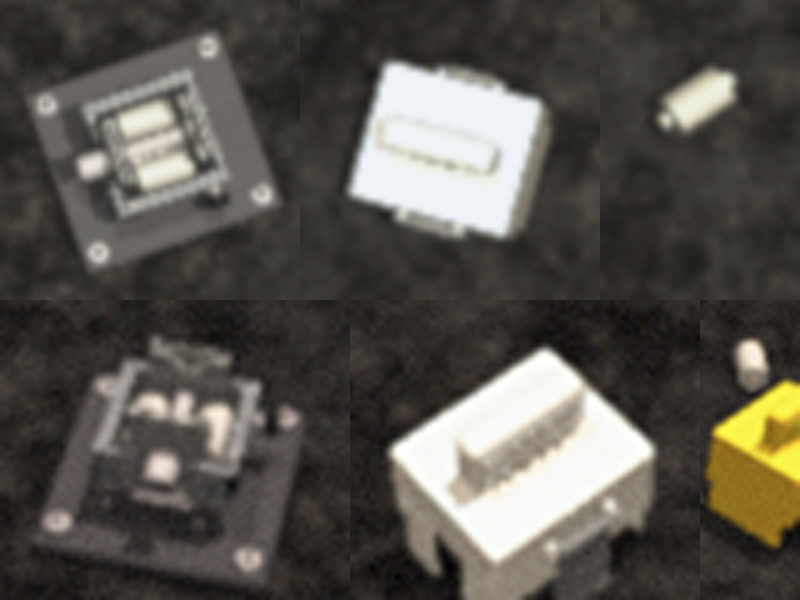

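The crops show the stand's shaft pointing image-left (world +y) with yaw about +20°. The hood's slot end also faces image-left, yaw about −16.5°. The roller lies along about 32°. I'll compute world poses from these picks, with the bright blobs as a check.

```bash
cat > h.py <<'E'
import numpy as np, cv2, pickle
from scipy.spatial.transform import Rotation as Ro
C={n:pickle.load(open(n+"0.pkl","rb")) for n in("scene","top")}
def ray(n,uv,z):
    d=C[n]; v=d["R"].T@np.linalg.solve(d["camera_matrix"],[*uv,1]); o=-d["R"].T@d["t"]
    return (o+v*(z-o[2])/v[2])
def px(n,X):
    d=C[n]; p=d["camera_matrix"]@(d["R"]@np.array(X)+d["t"]); return p[:2]/p[2]
def plan(x,y,z,yaw,n=5):
    "rows (tool frame) from now to tool-down pose; yaw deg of tool x"
    from workcell import monitor
    s=monitor.read_state(); R0=Ro.from_rotvec(s["tcp_rot"]); p0=s["tool_pos"]
    c,q=np.cos(np.radians(yaw)),np.sin(np.radians(yaw))
    R1=Ro.from_matrix(np.array([[c,q,0],[q,-c,0],[0,0,-1]]))
    rv=(R0.inv()*R1).as_rotvec()
    rt=np.degrees(rv)/n; R=R0
    print("t",s["time"],"pos",p0.round(4),"F",s["wrist_force"].round(1),"q6",s["q"][5].round(2))
    for i in range(n):
        print((R.inv().apply((np.array([x,y,z])-p0)/n)*1000).round(1).tolist(),rt.round(2).tolist())
        R=R*Ro.from_rotvec(rv/n)
E
python3 - <<'E'
from h import *
g=lambda n:C[n]["color"].astype(int)
def blob(n,u,v,r,th):
    i=g(n)[v-r:v+r,u-r:u+r].min(2); w=np.clip(i-th,0,None).astype(float)
    m=cv2.moments(w); a=.5*np.degrees(np.arctan2(2*m['mu11'],m['mu20']-m['mu02']))
    return (m['m10']/m['m00']+u-r,m['m01']/m['m00']+v-r),a,w.astype(bool).sum()
for n,u,v,r in(("top",420,233,12),("scene",363,172,9)):
    b=blob(n,u,v,r,90); print("roller",n,b,ray(n,b[0],.011).round(4))
for n,u in(("top",[(208,47),(262,194),(98,252),(46,105)]),("scene",[(107,85),(288,118),(248,258),(57,220)])):
    k,o=(70/300,(268,186)) if n=="top" else (.2,(265,190))
    P=np.array([ray(n,np.array(p)*k+o-.4,.011)[:2] for p in u]); print("stand",n,P.mean(0).round(4),P.round(3).tolist())
print("bar",ray("top",(204.2,234.4),.093).round(4))
P=[ray("top",np.array(p)*.2+(177,206)-.4,.065)[:2].round(4).tolist() for p in((87,62),(243,97),(213,237),(48,195))];print("plate",P,np.mean(P,0))
P=[ray("scene",np.array(p)*.2+(220,255)-.4,.065)[:2].round(4).tolist() for p in((195,48),(305,150),(148,265),(42,155))];print("plate sc",P,np.mean(P,0))
P=[ray("scene",np.array(p)*.2+(265,190)-.4,.010)[:2].round(4).tolist() for p in((35,245),(262,280),(300,115),(90,75))];print("foot sc",np.mean(P,0))
P=[ray("top",np.array(p)*70/300+(268,186)-.4,.010)[:2].round(4).tolist() for p in((27,97),(218,32),(282,205),(90,272))];print("foot top",np.mean(P,0))
plan(.44,-.37,.1,121.7,15)
E
```

```text
roller top ((420.5240238770917, 233.45885115960465), np.float64(-32.35389229999126), np.int64(123)) [ 0.4943 -0.287   0.011 ]
roller scene ((362.53553243303077, 168.93934027009078), np.float64(73.97083757794465), np.int64(74)) [ 0.4983 -0.2968  0.011 ]
stand top [0.5292 0.0312] [[0.595, -0.004], [0.501, -0.038], [0.463, 0.067], [0.558, 0.1]]
stand scene [0.5307 0.0266] [[0.597, -0.008], [0.501, -0.042], [0.465, 0.062], [0.56, 0.095]]
bar [0.4828 0.2892 0.093 ]
plate [[0.5286, 0.3218], [0.5102, 0.2389], [0.4366, 0.2532], [0.4583, 0.3404]] [0.483425 0.288575]
plate sc [[0.5082, 0.2391], [0.4372, 0.2572], [0.457, 0.3397], [0.5262, 0.3223]] [0.48215  0.289575]
foot sc [0.52965 0.03145]
foot top [0.528175 0.030675]
t 0.1 pos [ 0.24   -0.6302  0.2301] F [-0.6 -0.6 -0.5] q6 -0.04
[18.6, -11.4, 8.7] [-0.01, -0.01, -6.72]
[19.8, -9.2, 8.7] [-0.01, -0.01, -6.72]
[20.8, -6.8, 8.7] [-0.01, -0.01, -6.72]
[21.4, -4.3, 8.7] [-0.01, -0.01, -6.72]
[21.8, -1.8, 8.7] [-0.01, -0.01, -6.72]
[21.9, 0.8, 8.7] [-0.01, -0.01, -6.72]
[21.6, 3.3, 8.7] [-0.01, -0.01, -6.72]
[21.1, 5.8, 8.7] [-0.01, -0.01, -6.72]
[20.3, 8.3, 8.7] [-0.01, -0.01, -6.72]
[19.1, 10.6, 8.7] [-0.01, -0.01, -6.72]
[17.8, 12.8, 8.7] [-0.01, -0.01, -6.72]
[16.2, 14.7, 8.7] [-0.01, -0.01, -6.72]
[14.3, 16.5, 8.7] [-0.01, -0.01, -6.72]
[12.3, 18.1, 8.7] [-0.01, -0.01, -6.72]
[10.1, 19.4, 8.7] [-0.01, -0.01, -6.72]
```

```bash
python3 -c "
from h import *
plan(.494,-.287,.09,122,15)"
```

```text
t 0.1 pos [ 0.24   -0.6302  0.2301] F [-0.6 -0.6 -0.5] q6 -0.04
[24.0, -15.3, 9.4] [-0.01, -0.01, -6.74]
[25.6, -12.4, 9.4] [-0.01, -0.01, -6.74]
[26.9, -9.3, 9.4] [-0.01, -0.01, -6.74]
[27.8, -6.1, 9.4] [-0.01, -0.01, -6.74]
[28.3, -2.8, 9.4] [-0.01, -0.01, -6.74]
[28.5, 0.5, 9.4] [-0.01, -0.01, -6.74]
[28.2, 3.9, 9.3] [-0.01, -0.01, -6.74]
[27.5, 7.2, 9.3] [-0.01, -0.01, -6.74]
[26.5, 10.3, 9.3] [-0.01, -0.01, -6.74]
[25.1, 13.4, 9.3] [-0.01, -0.01, -6.74]
[23.4, 16.2, 9.3] [-0.01, -0.01, -6.74]
[21.3, 18.9, 9.3] [-0.01, -0.01, -6.74]
[18.9, 21.2, 9.3] [-0.01, -0.01, -6.74]
[16.3, 23.3, 9.3] [-0.01, -0.01, -6.74]
[13.5, 25.1, 9.3] [-0.01, -0.01, -6.74]
```

Emit:
jog_arm(commands=[{"travel": [24, -15, 9], "rot": [0, 0, -6.7], "claw": 90}, {"travel": [25.5, -12.5, 9], "rot": [0, 0, -6.7], "claw": 90}, {"travel": [27, -9, 9], "rot": [0, 0, -6.7], "claw": 90}, {"travel": [28, -6, 9], "rot": [0, 0, -6.7], "claw": 90}, {"travel": [28, -3, 9], "rot": [0, 0, -6.7], "claw": 90}])

```text
time: 0.6
tool_pos: [0.3256, -0.5158, 0.1853]
tcp_rot: [-2.791, -1.441, -0.0]
wrist_force: [0.2, -0.3, 0.7]
width: 0.644
grip_force: 0.0
```

Emit:
jog_arm(commands=[{"travel": [28.5, 0.5, 9], "rot": [0, 0, -6.7], "claw": 90}, {"travel": [28, 4, 9], "rot": [0, 0, -6.7], "claw": 90}, {"travel": [27.5, 7, 9], "rot": [0, 0, -6.7], "claw": 90}, {"travel": [26.5, 10, 9], "rot": [0, 0, -6.7], "claw": 90}, {"travel": [25, 13.5, 9], "rot": [0, 0, -6.7], "claw": 90}])

```text
time: 1.1
tool_pos: [0.4103, -0.4021, 0.1404]
tcp_rot: [-2.257, -2.184, -0.0]
wrist_force: [0.3, -0.3, 0.1]
width: 0.645
grip_force: 0.0
```

Emit:
jog_arm(commands=[{"travel": [23.5, 16, 9], "rot": [0, 0, -6.7], "claw": 90}, {"travel": [21, 19, 9], "rot": [0, 0, -6.7], "claw": 90}, {"travel": [19, 21, 9], "rot": [0, 0, -6.7], "claw": 90}, {"travel": [16, 23, 9], "rot": [0, 0, -6.7], "claw": 90}, {"travel": [13.5, 25, 9], "rot": [0, 0, -6.7], "claw": 90}])

```text
time: 1.6
tool_pos: [0.4954, -0.2892, 0.0955]
tcp_rot: [-1.532, -2.742, -0.0]
wrist_force: [-0.4, -0.2, 0.0]
width: 0.649
grip_force: 0.0
```

Run:
```python
from h import *
from workcell import viewer
I=[]
for n,X in(("top",(.494,-.287,.05)),("scene",(.494,-.287,.05))):
    d=viewer.read_camera(n)["color"]; u,v=px(n,X).astype(int); print(n,u-40,v-40,px(n,(.494,-.287,.011)))
    I.append(cv2.resize(d[v-40:v+40,u-40:u+40],(400,400),interpolation=cv2.INTER_CUBIC))
cv2.imwrite("pics/a1.png",np.hstack(I))
plan(.494,-.287,.04,122,5)
```

```text
top 384 192 [420.53711356 233.56363766]
scene 324 120 [362.45671542 170.91627413]
t 1.7 pos [ 0.4954 -0.2871  0.0943] F [-0.6 -0.3 -0.4] q6 -1.12
[0.1, -0.2, 10.9] [-0.01, -0.04, -0.08]
[0.1, -0.2, 10.9] [-0.01, -0.04, -0.08]
[0.1, -0.2, 10.9] [-0.01, -0.04, -0.08]
[0.1, -0.2, 10.9] [-0.01, -0.04, -0.08]
[0.2, -0.2, 10.9] [-0.01, -0.04, -0.08]
```

View pics/a1.png

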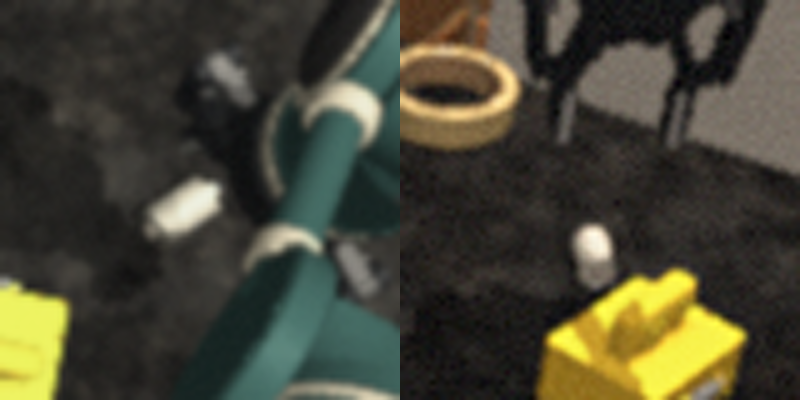

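Run:
```python
from h import *
for z in(.094,.1,.113,.14):print(z,px("top",(.4954,-.2871,z)).round(1),px("scene",(.4954,-.2871,z)).round(1))
```

```text
0.094 [429.  230.1] [366.5 148.3]
0.1 [429.7 229.9] [366.8 146.6]
0.113 [431.1 229.4] [367.5 142.8]
0.14 [434.2 228.3] [369.1 134.9]
```

The crop shows the roller on the mat at scene (363,171) and top (421,233), both as predicted. The fingers straddle it, and the finger midpoint in the scene view matches the TCP. I'm descending.

Emit:
jog_arm(commands=[{"travel": [0, 0, 17], "rot": [0, 0, 0], "claw": 90}, {"travel": [0.5, -1, 17], "rot": [0, 0, 0], "claw": 90}, {"travel": [0, 0, 17], "rot": [0, 0, 0], "claw": 90}, {"travel": [0, 0, 17], "rot": [0, 0, 0], "claw": 90}, {"travel": [0, 0, 17], "rot": [0, 0, 0], "claw": 90}])

```text
time: 2.2
tool_pos: [0.4936, -0.2911, 0.0106]
tcp_rot: [-1.541, -2.738, 0.0]
wrist_force: [0.4, 0.2, 0.2]
width: 0.648
grip_force: 0.0
```

Emit:
jog_arm(commands=[{"travel": [0, 0, 2], "rot": [0, 0, 0], "claw": 90}, {"travel": [0, 0, 2], "rot": [0, 0, 0], "claw": 90}, {"travel": [0, 0, 1], "rot": [0, 0, 0], "claw": 120}, {"travel": [0, 0, 0], "rot": [0, 0, 0], "claw": 255}, {"travel": [0, 0, 0], "rot": [0, 0, 0], "claw": 255}], force=30)

```text
time: 2.7
tool_pos: [0.4948, -0.291, 0.0074]
tcp_rot: [1.538, 2.737, -0.0]
wrist_force: [-0.7, 0.7, 0.9]
width: 0.245
grip_force: 29.5
```

Emit:
jog_arm(commands=[{"travel": [0, 0, 0], "rot": [0, 0, 0], "claw": 255}, {"travel": [0, 0, 0], "rot": [0, 0, 0], "claw": 255}, {"travel": [0, 0, 0], "rot": [0, 0, 0], "claw": 255}, {"travel": [0, 0, -5], "rot": [0, 0, 0], "claw": 255}, {"travel": [0, 0, -5], "rot": [0, 0, 0], "claw": 255}])

```text
time: 3.2
tool_pos: [0.4936, -0.2901, 0.0161]
tcp_rot: [-1.538, -2.738, -0.0]
wrist_force: [0.1, 1.1, -1.2]
width: 0.241
grip_force: 29.5
```

Emit:
jog_arm(commands=[{"travel": [0, 0, -30], "rot": [0, 0, 0], "claw": 255}, {"travel": [0, 0, -30], "rot": [0, 0, 0], "claw": 255}, {"travel": [0, 0, -30], "rot": [0, 0, 0], "claw": 255}, {"travel": [0, 0, -30], "rot": [0, 0, 0], "claw": 255}, {"travel": [0, 0, 0], "rot": [0, 0, 0], "claw": 255}])

```text
time: 3.7
tool_pos: [0.4972, -0.2924, 0.1418]
tcp_rot: [1.534, 2.731, -0.001]
wrist_force: [0.3, 0.6, 0.1]
width: 0.243
grip_force: 29.5
```

```bash
python3 -c "
from h import *
plan(.529,.031,.13,109.8,10)"
```

```text
t 3.7 pos [ 0.4972 -0.2924  0.1418] F [0.3 0.6 0.1] q6 -1.12
[26.0, 19.5, 1.0] [0.03, 0.05, 1.15]
[26.4, 19.0, 1.1] [0.03, 0.05, 1.15]
[26.7, 18.5, 1.1] [0.03, 0.05, 1.15]
[27.1, 17.9, 1.1] [0.03, 0.05, 1.15]
[27.5, 17.4, 1.1] [0.03, 0.05, 1.15]
[27.8, 16.8, 1.1] [0.03, 0.05, 1.15]
[28.1, 16.3, 1.1] [0.03, 0.05, 1.15]
[28.5, 15.7, 1.1] [0.03, 0.05, 1.15]
[28.8, 15.1, 1.1] [0.03, 0.05, 1.15]
[29.1, 14.5, 1.2] [0.03, 0.05, 1.15]
```

Emit:
jog_arm(commands=[{"travel": [26, 19.5, 1], "rot": [0, 0, 1.2], "claw": 255}, {"travel": [26.5, 19, 1], "rot": [0, 0, 1.2], "claw": 255}, {"travel": [26.5, 18.5, 1], "rot": [0, 0, 1.2], "claw": 255}, {"travel": [27, 18, 1], "rot": [0, 0, 1.2], "claw": 255}, {"travel": [27.5, 17.5, 1], "rot": [0, 0, 1.2], "claw": 255}])

```text
time: 4.2
tool_pos: [0.5095, -0.1273, 0.1301]
tcp_rot: [-1.681, -2.652, 0.001]
wrist_force: [1.3, 0.3, -0.5]
width: 0.24
grip_force: 29.5
```

Emit:
jog_arm(commands=[{"travel": [28, 17, 1], "rot": [0, 0, 1.2], "claw": 255}, {"travel": [28, 16.5, 1], "rot": [0, 0, 1.2], "claw": 255}, {"travel": [28.5, 15.5, 1], "rot": [0, 0, 1.2], "claw": 255}, {"travel": [29, 15, 1], "rot": [0, 0, 1], "claw": 255}, {"travel": [29, 14.5, 1], "rot": [0, 0, 1], "claw": 255}])

```text
time: 4.7
tool_pos: [0.5261, 0.0344, 0.1251]
tcp_rot: [-1.808, -2.568, 0.002]
wrist_force: [0.8, -0.1, 0.5]
width: 0.242
grip_force: 29.5
```

Run:
```python
from h import *
from workcell import viewer,monitor
I=[]
for n in("top","scene"):
    X=(.529,.031,.1)
    d=viewer.read_camera(n)["color"]; u,v=px(n,X).astype(int); print(n,u-40,v-40)
    I.append(cv2.resize(d[v-40:v+40,u-40:u+40],(400,400),interpolation=cv2.INTER_CUBIC))
cv2.imwrite("pics/a2.png",np.hstack(I))
P=[monitor.read_state()["tool_pos"]for _ in range(5)]; print(np.round(P,4))
plan(.529,.031,.13,109.8,1)
```

```text
top 264 176
scene 261 158
[[0.5263 0.0363 0.1251]
 [0.5263 0.0363 0.1251]
 [0.5263 0.0363 0.1251]
 [0.5263 0.0363 0.1251]
 [0.5263 0.0363 0.1251]]
t 4.8 pos [0.5263 0.0363 0.1251] F [-0.  -0.5 -0.6] q6 -0.33
[-5.9, 0.8, -4.9] [-0.07, -0.1, 0.13]
```

View pics/a2.png

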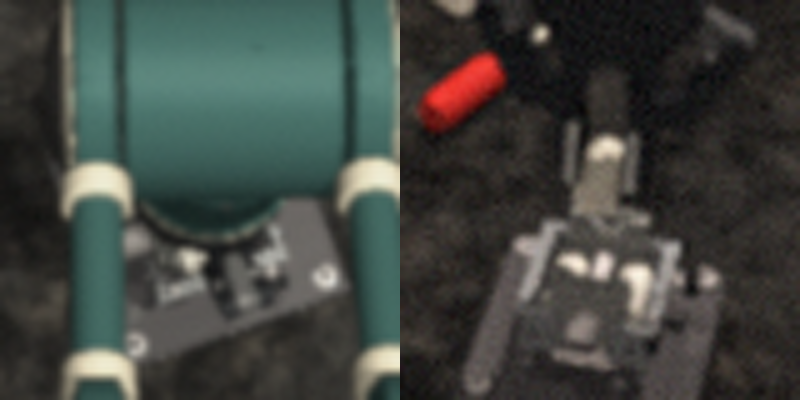

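```bash
python3 - <<'E'
from h import *
T=np.array((.5263,.0363,.125)); a=np.radians(109.8); y=np.array([np.cos(a),np.sin(a),0]); x=np.array([np.sin(a),-np.cos(a),0])
f=lambda X:((px("scene",X)-(261,158))*5+(400,0)+2).round(0)
for k in(-.005,-.01,0,.005):
  print(k,"tips",[f(T+s*x*.013).tolist() for s in(-1,1)],"tops",[f(T+s*x*.013+(0,0,.02)).tolist() for s in(-1,1)],"roller ends",[f(T+(0,0,-k)+y*s).tolist() for s in(-.023,-.017,0,.017,.023)])
for z in (.07,): print("notch",f((.529,.031,z)),f((.5245,.0455,.076)), "shaft",f(np.array((.529,.031,.048))+y*.05))
E
python3 - <<'E'
import sys;sys.path.insert(0,".")
from h import *
i=cv2.imread("pics/a2.png")[90:290,540:740]
cv2.imwrite("pics/a3.png",cv2.convertScaleAbs(cv2.resize(i,(800,800))[:600],alpha=1.6,beta=15))
E
```

```text
-0.005 tips [[630.0, 179.0], [578.0, 170.0]] tops [[632.0, 147.0], [580.0, 138.0]] roller ends [[614.0, 139.0], [612.0, 146.0], [604.0, 167.0], [597.0, 188.0], [594.0, 196.0]]
-0.01 tips [[630.0, 179.0], [578.0, 170.0]] tops [[632.0, 147.0], [580.0, 138.0]] roller ends [[615.0, 131.0], [612.0, 138.0], [605.0, 159.0], [598.0, 180.0], [595.0, 188.0]]
0 tips [[630.0, 179.0], [578.0, 170.0]] tops [[632.0, 147.0], [580.0, 138.0]] roller ends [[613.0, 147.0], [611.0, 154.0], [604.0, 175.0], [597.0, 196.0], [594.0, 204.0]]
0.005 tips [[630.0, 179.0], [578.0, 170.0]] tops [[632.0, 147.0], [580.0, 138.0]] roller ends [[613.0, 154.0], [610.0, 162.0], [603.0, 183.0], [596.0, 204.0], [593.0, 212.0]]
notch [599. 251.] [592. 261.] shaft [576. 347.]
```

View pics/a3.png

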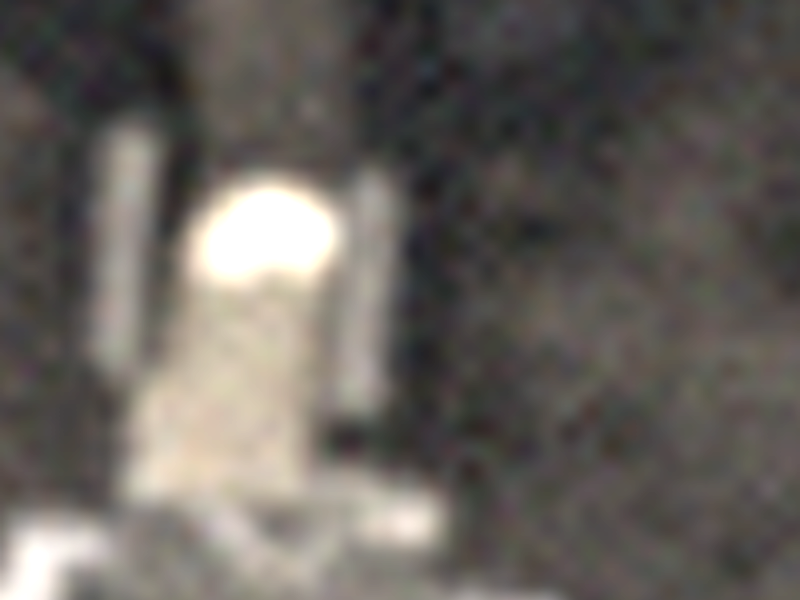

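The view shows the roller held level between the fingers, centred near crop (601,172). It sits about 3.5 mm ahead of the TCP along stand +y, so I'm shifting back and coming down to just above the notches.

Emit:
jog_arm(commands=[{"travel": [-3, 0.5, 8], "rot": [0, 0, 0], "claw": 255}, {"travel": [-3, 0.5, 8], "rot": [0, 0, 0], "claw": 255}, {"travel": [-3.5, 0, 8], "rot": [0, 0, 0], "claw": 255}, {"travel": [0, 0, 8], "rot": [0, 0, 0], "claw": 255}, {"travel": [0, 0, 6], "rot": [0, 0, 0], "claw": 255}])

```text
time: 5.3
tool_pos: [0.5306, 0.0235, 0.0869]
tcp_rot: [-1.809, -2.567, 0.001]
wrist_force: [-0.2, -0.1, -0.5]
width: 0.24
grip_force: 29.5
```

Emit:
jog_arm(commands=[{"travel": [0, 0, 0], "rot": [0, 0, 0], "claw": 255}, {"travel": [0, 0, 0], "rot": [0, 0, 0], "claw": 255}, {"travel": [0, 0, 0], "rot": [0, 0, 0], "claw": 255}, {"travel": [0, 0, 0], "rot": [0, 0, 0], "claw": 255}, {"travel": [0, 0, 0], "rot": [0, 0, 0], "claw": 255}])

```text
time: 5.8
tool_pos: [0.5316, 0.0246, 0.0888]
tcp_rot: [1.807, 2.569, 0.001]
wrist_force: [-0.3, -0.2, -0.3]
width: 0.239
grip_force: 29.5
```

Run:
```python
from h import *
from workcell import viewer,monitor
d=viewer.read_camera("scene")["color"]; C["s"]=d
cv2.imwrite("pics/a4.png",cv2.convertScaleAbs(cv2.resize(d[170:250,250:350],(800,600),interpolation=cv2.INTER_CUBIC)[:, :],alpha=1.4,beta=10))
plan(.5302,.0277,.066,109.8,1)
```

```text
t 5.85 pos [0.5315 0.0246 0.0887] F [0.3 0.6 0.1] q6 -0.35
[3.4, -0.2, 22.7] [0.04, 0.01, -0.04]
```

View pics/a4.png

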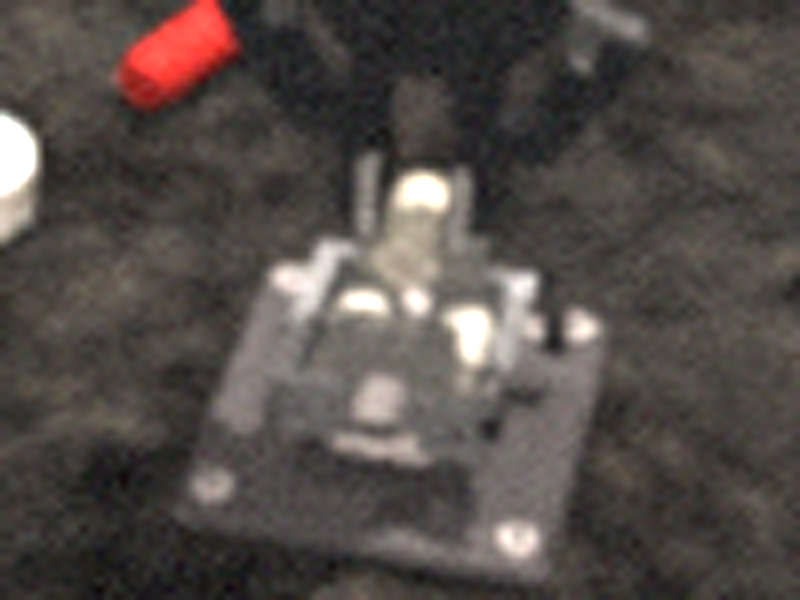

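Run:
```python
from h import *
a=np.radians(109.8); y=np.array([np.cos(a),np.sin(a),0]); x=np.array([np.sin(a),-np.cos(a),0])
f=lambda X:((px("scene",X)-(250,170)+.5)*(8,7.5)).round(0).tolist()
T=np.array((.5315,.0246,.0888))
for o in(0,.0035):
  c=T+y*o+(0,0,.005); print(o,[f(c+y*s) for s in(-.017,0,.017)],"top",[f(c+y*s+(0,0,.011)) for s in(-.017,.017)],"bot",f(c+y*.017-(0,0,.011)))
print("tips",f(T+x*.013),f(T-x*.013))
S=np.array((.529,.031,0)); print("foot",[f(S+x*p*.062+y*q*.067+(0,0,.01)) for p,q in((-1,-1),(1,-1),(1,1),(-1,1))])
print("shaft top",f(S+y*.043+(0,0,.056)),"hub?",f(S+(0,0,.056)), "rim60",[f(S+x*p*.037+y*.036+(0,0,.055)) for p in(-1,1)])
for p in(-.019,.019): print("roll2",f(S+x*p+(0,0,.048)))
for p in(-.02,.02): print("plate top",[f(S+x*q+y*p+(0,0,.076)) for q in(-.013,0,.013)])
```

```text
0 [[426.0, 190.0], [415.0, 221.0], [404.0, 253.0]] top [[428.0, 165.0], [406.0, 228.0]] bot [402.0, 277.0]
0.0035 [[424.0, 196.0], [413.0, 227.0], [402.0, 259.0]] top [[426.0, 171.0], [403.0, 234.0]] bot [400.0, 284.0]
tips [374.0, 225.0] [455.0, 239.0]
foot [[615.0, 321.0], [266.0, 262.0], [165.0, 511.0], [546.0, 582.0]]
shaft top [376.0, 401.0] hub? [405.0, 317.0] rim60 [[497.0, 409.0], [267.0, 369.0]]
roll2 [461.0, 344.0]
roll2 [347.0, 324.0]
plate top [[461.0, 243.0], [421.0, 236.0], [382.0, 230.0]]
plate top [[436.0, 318.0], [395.0, 311.0], [355.0, 305.0]]
```

The view confirms the offset: the roller spans rows 170–285, as predicted with 3.5 mm, and the stand prediction matches. I'm correcting +3.4 mm along the axis and lowering.

Emit:
jog_arm(commands=[{"travel": [1.7, 0, 0], "rot": [0, 0, 0], "claw": 255}, {"travel": [1.7, 0, 0], "rot": [0, 0, 0], "claw": 255}, {"travel": [0, 0, 4], "rot": [0, 0, 0], "claw": 255}, {"travel": [0, 0, 4], "rot": [0, 0, 0], "claw": 255}, {"travel": [0, 0, 2], "rot": [0, 0, 0], "claw": 255}])

```text
time: 6.35
tool_pos: [0.5296, 0.0277, 0.0775]
tcp_rot: [-1.807, -2.569, 0.001]
wrist_force: [-0.2, 0.1, -0.9]
width: 0.242
grip_force: 29.5
```

Emit:
jog_arm(commands=[{"travel": [0, 0, 1.5], "rot": [0, 0, 0], "claw": 255}, {"travel": [0, 0, 1.5], "rot": [0, 0, 0], "claw": 255}, {"travel": [0, 0, 1.5], "rot": [0, 0, 0], "claw": 255}, {"travel": [0, 0, 1.5], "rot": [0, 0, 0], "claw": 255}, {"travel": [0, 0, 0], "rot": [0, 0, 0], "claw": 255}])

```text
time: 6.85
tool_pos: [0.5299, 0.0277, 0.0721]
tcp_rot: [-1.808, -2.569, 0.0]
wrist_force: [-0.5, 0.1, -0.1]
width: 0.241
grip_force: 29.5
```

Emit:
jog_arm(commands=[{"travel": [0, 0, 1], "rot": [0, 0, 0], "claw": 255}, {"travel": [0, 0, 1], "rot": [0, 0, 0], "claw": 255}, {"travel": [0, 0, 1], "rot": [0, 0, 0], "claw": 255}, {"travel": [0, 0, 0], "rot": [0, 0, 0], "claw": 255}, {"travel": [0, 0, 0], "rot": [0, 0, 0], "claw": 255}])

```text
time: 7.35
tool_pos: [0.53, 0.0277, 0.0693]
tcp_rot: [-1.808, -2.569, 0.0]
wrist_force: [-0.4, 0.9, -0.4]
width: 0.233
grip_force: 29.5
```

Emit:
jog_arm(commands=[{"travel": [0, 0, 1], "rot": [0, 0, 0], "claw": 255}, {"travel": [0, 0, 1], "rot": [0, 0, 0], "claw": 255}, {"travel": [0, 0, 0.5], "rot": [0, 0, 0], "claw": 255}, {"travel": [0, 0, 0], "rot": [0, 0, 0], "claw": 255}, {"travel": [0, 0, 0], "rot": [0, 0, 0], "claw": 255}])

```text
time: 7.85
tool_pos: [0.53, 0.0277, 0.0668]
tcp_rot: [-1.808, -2.569, -0.0]
wrist_force: [-0.5, 0.7, -0.9]
width: 0.24
grip_force: 29.5
```

Emit:
jog_arm(commands=[{"travel": [0, 0, 0.7], "rot": [0, 0, 0], "claw": 255}, {"travel": [0, 0, 0.7], "rot": [0, 0, 0], "claw": 255}, {"travel": [0, 0, 0], "rot": [0, 0, 0], "claw": 255}, {"travel": [0, 0, 0], "rot": [0, 0, 0], "claw": 255}, {"travel": [0, 0, 0], "rot": [0, 0, 0], "claw": 255}])

```text
time: 8.35
tool_pos: [0.5303, 0.0277, 0.066]
tcp_rot: [1.807, 2.569, 0.0]
wrist_force: [-1.5, 0.2, 5.7]
width: 0.241
grip_force: 30.0
```

Emit:
jog_arm(commands=[{"travel": [0, 0, 0.5], "rot": [0, 0, 0], "claw": 255}, {"travel": [0, 0, 0.5], "rot": [0, 0, 0], "claw": 255}, {"travel": [0, 0, 0], "rot": [0, 0, 0], "claw": 255}, {"travel": [0, 0, 0], "rot": [0, 0, 0], "claw": 255}, {"travel": [0, 0, 0], "rot": [0, 0, 0], "claw": 255}])

```text
time: 8.85
tool_pos: [0.5304, 0.0277, 0.0658]
tcp_rot: [1.807, 2.569, 0.0]
wrist_force: [-3.1, 0.0, 10.7]
width: 0.241
grip_force: 30.6
```

Emit:
jog_arm(commands=[{"travel": [0, 0, -1], "rot": [0, 0, 0], "claw": 255}, {"travel": [0, 0, 0], "rot": [0, 0, 0], "claw": 165}, {"travel": [0, 0, 0], "rot": [0, 0, 0], "claw": 150}, {"travel": [0, 0, 0], "rot": [0, 0, 0], "claw": 150}, {"travel": [0, 0, 0], "rot": [0, 0, 0], "claw": 150}])

```text
time: 9.35
tool_pos: [0.5299, 0.0277, 0.065]
tcp_rot: [-1.808, -2.569, 0.0]
wrist_force: [-0.4, -0.6, 0.2]
width: 0.416
grip_force: 0.0
```

Emit:
jog_arm(commands=[{"travel": [0, 0, -5], "rot": [0, 0, 0], "claw": 150}, {"travel": [0, 0, -15], "rot": [0, 0, 0], "claw": 150}, {"travel": [0, 0, -30], "rot": [0, 0, 0], "claw": 100}, {"travel": [0, 0, -30], "rot": [0, 0, 0], "claw": 100}, {"travel": [0, 0, -30], "rot": [0, 0, 0], "claw": 60}])

```text
time: 9.85
tool_pos: [0.5303, 0.0276, 0.1778]
tcp_rot: [1.807, 2.569, 0.001]
wrist_force: [0.4, -0.5, 0.1]
width: 0.756
grip_force: 0.0
```

```bash
python3 -c "
from h import *
plan(.483,.289,.16,76,10)"
```

```text
t 9.85 pos [0.5303 0.0276 0.1778] F [ 0.4 -0.5  0.1] q6 -0.34
[26.2, 4.4, 1.8] [0.01, 0.0, 3.37]
[26.4, 2.8, 1.8] [0.01, 0.0, 3.37]
[26.5, 1.3, 1.8] [0.01, 0.0, 3.37]
[26.6, -0.3, 1.8] [0.01, 0.0, 3.37]
[26.5, -1.9, 1.8] [0.01, 0.0, 3.37]
[26.3, -3.4, 1.8] [0.01, 0.0, 3.37]
[26.1, -5.0, 1.8] [0.01, 0.0, 3.37]
[25.8, -6.5, 1.8] [0.01, 0.0, 3.37]
[25.3, -8.0, 1.8] [0.01, 0.0, 3.37]
[24.8, -9.5, 1.8] [0.01, 0.0, 3.37]
```

Emit:
jog_arm(commands=[{"travel": [26, 4.5, 1], "rot": [0, 0, 3.4], "claw": 30}, {"travel": [26.5, 3, 1], "rot": [0, 0, 3.4], "claw": 30}, {"travel": [26.5, 1.5, 1], "rot": [0, 0, 3.4], "claw": 30}, {"travel": [26.5, 0, 1], "rot": [0, 0, 3.4], "claw": 30}, {"travel": [26.5, -2, 1], "rot": [0, 0, 3.4], "claw": 30}])

```text
time: 10.35
tool_pos: [0.5075, 0.1595, 0.172]
tcp_rot: [2.17, 2.27, 0.003]
wrist_force: [0.8, 0.5, -0.2]
width: 0.883
grip_force: 0.0
```

Emit:
jog_arm(commands=[{"travel": [26.5, -3.5, 1], "rot": [0, 0, 3.4], "claw": 70}, {"travel": [26, -5, 1], "rot": [0, 0, 3.4], "claw": 70}, {"travel": [26, -6.5, 1], "rot": [0, 0, 3.4], "claw": 70}, {"travel": [25.5, -8, 1], "rot": [0, 0, 3.4], "claw": 70}, {"travel": [25, -9.5, 1], "rot": [0, 0, 3.4], "claw": 70}])

```text
time: 10.85
tool_pos: [0.484, 0.2911, 0.167]
tcp_rot: [2.482, 1.925, 0.003]
wrist_force: [0.0, 0.1, -0.7]
width: 0.727
grip_force: 0.0
```

Run:
```python
from h import *
from workcell import viewer
I=[]
for n,X in(("scene",(.529,.031,.06)),("top",(.529,.031,.06)),("scene",(.483,.289,.12))):
    d=viewer.read_camera(n)["color"]; u,v=px(n,X).astype(int); r=27 if I[:1] and len(I)<2 or not I else 45; print(n,u-r,v-r,r)
    I.append(cv2.resize(d[v-r:v+r,u-r:u+r],(266,266),interpolation=cv2.INTER_CUBIC))
cv2.imwrite("pics/a5.png",np.hstack(I))
plan(.483,.289,.11,76,5)
```

```text
scene 273 183 27
top 277 191 27
scene 208 222 45
t 11.0 pos [0.4839 0.2911 0.1666] F [-0.1 -0.1  0.1] q6 0.74
[-0.5, -0.1, 11.3] [0.01, -0.01, -0.01]
[-0.5, -0.1, 11.3] [0.01, -0.01, -0.01]
[-0.5, -0.1, 11.3] [0.01, -0.01, -0.01]
[-0.5, -0.1, 11.3] [0.01, -0.01, -0.01]
[-0.5, -0.1, 11.3] [0.01, -0.01, -0.01]
```

View pics/a5.png

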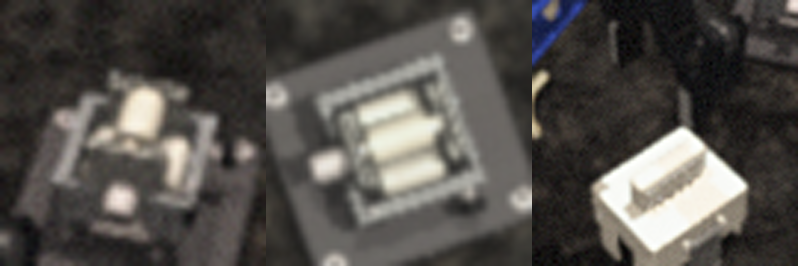

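The roller lies level and centred in the carrier in both views (top crop about (403,140), between the two lower rollers). The hood bar is centred near (668,165) in the third crop, with the fingers above it.

Run:
```python
from h import *
f=lambda X:((px("scene",X)-(208,222)+.5)*2.956+(532,0)).round(0).tolist()
a=np.radians(76); y=np.array([np.cos(a),np.sin(a),0]); x=np.array([np.sin(a),-np.cos(a),0])
T=np.array((.4839,.2911,.1666)); print("fingers",[f(T+s*x*.034) for s in(-1,1)],[f(T+s*x*.034+(0,0,.013)) for s in(-1,1)])
H=np.array((.483,.289,.079)); 
print("bar top",[f(H+p*x*.008+q*y*.03+(0,0,.014)) for p,q in((-1,-1),(1,-1),(1,1),(-1,1))],"plate",[f(H+p*x*.0365+q*y*.0425-(0,0,.014)) for p,q in((-1,-1),(1,-1),(1,1),(-1,1))])
```

```text
fingers [[696.0, 123.0], [630.0, 63.0]] [[696.0, 109.0], [629.0, 50.0]]
bar top [[709.0, 146.0], [694.0, 133.0], [627.0, 178.0], [642.0, 192.0]] plate [[748.0, 186.0], [683.0, 126.0], [591.0, 187.0], [655.0, 253.0]]
```

Emit:
jog_arm(commands=[{"travel": [-0.5, 0, 15], "rot": [0, 0, 0], "claw": 70}, {"travel": [-0.5, 0, 20], "rot": [0, 0, 0], "claw": 70}, {"travel": [-0.5, 0, 20], "rot": [0, 0, 0], "claw": 70}, {"travel": [-0.5, 0, 20], "rot": [0, 0, 0], "claw": 70}, {"travel": [0, 0, 15], "rot": [0, 0, 0], "claw": 70}])

```text
time: 11.5
tool_pos: [0.4826, 0.286, 0.0732]
tcp_rot: [-2.481, -1.927, 0.004]
wrist_force: [-0.0, -0.5, 0.3]
width: 0.721
grip_force: 0.0
```

Emit:
jog_arm(commands=[{"travel": [0, 0, 4], "rot": [0, 0, 0], "claw": 70}, {"travel": [0, 0, 2], "rot": [0, 0, 0], "claw": 120}, {"travel": [0, 0, 0], "rot": [0, 0, 0], "claw": 160}, {"travel": [0, 0, 0], "rot": [0, 0, 0], "claw": 190}, {"travel": [0, 0, 0], "rot": [0, 0, 0], "claw": 255}], force=70)

```text
time: 12.0
tool_pos: [0.4843, 0.2883, 0.0707]
tcp_rot: [2.479, 1.929, 0.003]
wrist_force: [0.2, -0.6, 1.6]
width: 0.173
grip_force: 69.4
```

Emit:
jog_arm(commands=[{"travel": [0, 0, 0], "rot": [0, 0, 0], "claw": 255}, {"travel": [0, 0, 0], "rot": [0, 0, 0], "claw": 255}, {"travel": [0, 0, 0], "rot": [0, 0, 0], "claw": 255}, {"travel": [0, 0, 0], "rot": [0, 0, 0], "claw": 255}, {"travel": [0, 0, 0], "rot": [0, 0, 0], "claw": 255}])

```text
time: 12.5
tool_pos: [0.4844, 0.2883, 0.0706]
tcp_rot: [2.479, 1.929, 0.003]
wrist_force: [0.7, -0.6, 5.7]
width: 0.171
grip_force: 70.0
```

Emit:
jog_arm(commands=[{"travel": [0, 0, -8], "rot": [0, 0, 0], "claw": 255}, {"travel": [0, 0, -25], "rot": [0, 0, 0], "claw": 255}, {"travel": [0, 0, -30], "rot": [0, 0, 0], "claw": 255}, {"travel": [0, 0, -30], "rot": [0, 0, 0], "claw": 255}, {"travel": [0, 0, -27], "rot": [0, 0, 0], "claw": 255}])

```text
time: 13.0
tool_pos: [0.4828, 0.2876, 0.1903]
tcp_rot: [-2.48, -1.929, 0.001]
wrist_force: [0.9, 0.2, -1.8]
width: 0.174
grip_force: 68.9
```

```bash
python3 -c "
from h import *
plan(.529,.031,.19,109.8,15)"
```

```text
t 13.0 pos [0.4828 0.2876 0.1903] F [ 0.9  0.2 -1.8] q6 0.74
[-15.8, 7.2, 0.0] [-0.0, 0.0, -2.27]
[-16.1, 6.6, 0.0] [-0.0, 0.0, -2.27]
[-16.3, 5.9, 0.0] [-0.0, 0.0, -2.27]
[-16.6, 5.3, 0.0] [-0.0, 0.0, -2.27]
[-16.8, 4.6, 0.0] [-0.0, 0.0, -2.27]
[-16.9, 3.9, 0.0] [-0.0, 0.0, -2.27]
[-17.1, 3.3, 0.0] [-0.0, 0.0, -2.27]
[-17.2, 2.6, 0.0] [-0.0, 0.0, -2.27]
[-17.3, 1.9, 0.0] [-0.0, 0.0, -2.27]
[-17.3, 1.2, 0.0] [-0.0, 0.0, -2.27]
[-17.4, 0.5, 0.0] [-0.0, 0.0, -2.27]
[-17.4, -0.2, 0.0] [-0.0, 0.0, -2.27]
[-17.4, -0.8, 0.0] [-0.0, 0.0, -2.27]
[-17.3, -1.5, 0.0] [-0.0, 0.0, -2.27]
[-17.2, -2.2, 0.0] [-0.0, 0.0, -2.27]
```

Emit:
jog_arm(commands=[{"travel": [-16, 7, 0], "rot": [0, 0, -2.3], "claw": 255}, {"travel": [-16, 6.5, 0], "rot": [0, 0, -2.3], "claw": 255}, {"travel": [-16.5, 6, 0], "rot": [0, 0, -2.3], "claw": 255}, {"travel": [-16.5, 5.5, 0], "rot": [0, 0, -2.3], "claw": 255}, {"travel": [-17, 4.5, 0], "rot": [0, 0, -2.3], "claw": 255}])

```text
time: 13.5
tool_pos: [0.498, 0.2011, 0.1889]
tcp_rot: [-2.272, -2.169, 0.002]
wrist_force: [0.7, -0.5, -1.7]
width: 0.168
grip_force: 69.0
```

Emit:
jog_arm(commands=[{"travel": [-17, 4, 0], "rot": [0, 0, -2.3], "claw": 255}, {"travel": [-17, 3.5, 0], "rot": [0, 0, -2.3], "claw": 255}, {"travel": [-17, 2.5, 0], "rot": [0, 0, -2.3], "claw": 255}, {"travel": [-17, 2, 0], "rot": [0, 0, -2.2], "claw": 255}, {"travel": [-17.5, 1, 0], "rot": [0, 0, -2.2], "claw": 255}])

```text
time: 14.0
tool_pos: [0.5137, 0.116, 0.1888]
tcp_rot: [-2.047, -2.382, 0.002]
wrist_force: [-0.2, -0.1, -1.0]
width: 0.173
grip_force: 69.0
```

Emit:
jog_arm(commands=[{"travel": [-17.5, 0.5, 0], "rot": [0, 0, -2.2], "claw": 255}, {"travel": [-17.5, 0, 0], "rot": [0, 0, -2.2], "claw": 255}, {"travel": [-17, -1, 0], "rot": [0, 0, -2.2], "claw": 255}, {"travel": [-17, -1.5, 0], "rot": [0, 0, -2.2], "claw": 255}, {"travel": [-17, -2, 0], "rot": [0, 0, -2.2], "claw": 255}])

```text
time: 14.5
tool_pos: [0.5291, 0.0313, 0.1888]
tcp_rot: [-1.809, -2.567, 0.001]
wrist_force: [-0.6, -0.0, -0.6]
width: 0.17
grip_force: 69.0
```

Emit:
jog_arm(commands=[{"travel": [0, 0, 0], "rot": [0, 0, 0], "claw": 255}, {"travel": [0, 0, 0], "rot": [0, 0, 0], "claw": 255}, {"travel": [0, 0, 0], "rot": [0, 0, 0], "claw": 255}, {"travel": [0, 0, 0], "rot": [0, 0, 0], "claw": 255}, {"travel": [0, 0, 0], "rot": [0, 0, 0], "claw": 255}])

```text
time: 15.0
tool_pos: [0.5297, 0.0325, 0.1893]
tcp_rot: [-1.811, -2.567, -0.0]
wrist_force: [0.2, 0.6, -1.5]
width: 0.168
grip_force: 69.0
```

Run:
```python
from h import *
from workcell import viewer,monitor
d=viewer.read_camera("scene")["color"]
cv2.imwrite("pics/a6.png",cv2.convertScaleAbs(cv2.resize(d[130:250,230:350],(600,600),interpolation=cv2.INTER_CUBIC),alpha=1.3,beta=10))
plan(.529,.031,.19,109.8,1)
s=monitor.read_state(); T=s["tool_pos"]; R=Ro.from_rotvec(s["tcp_rot"]).as_matrix(); y=R[:,0];x=-R[:,1]*-1
x=R[:,1]; 
f=lambda X:((px("scene",X)-(230,130)+.5)*5).round(0).tolist()
H=T+(0,0,.0084)
for n,a,b,z in(("bar",.008,.03,.014),("plate",.0365,.0425,-.014),("foot",.0365,.0425,-.079)): print(n,[f(H+p*x*a+q*y*b+(0,0,z)) for p,q in((-1,-1),(1,-1),(1,1),(-1,1))])
print("slot",f(H+y*.0425-(0,0,.079)),f(H+y*.0425-(0,0,.042)))
```

```text
t 15.05 pos [0.5297 0.0324 0.1894] F [-0.3 -0.4 -1.9] q6 -0.33
[-1.1, -1.1, -0.6] [-0.0, -0.01, -0.22]
bar [[397.0, 131.0], [364.0, 125.0], [336.0, 197.0], [371.0, 203.0]]
plate [[456.0, 174.0], [310.0, 150.0], [267.0, 252.0], [423.0, 279.0]]
foot [[445.0, 279.0], [305.0, 256.0], [264.0, 359.0], [413.0, 386.0]]
slot [338.0, 373.0] [342.0, 313.0]
```

View pics/a6.png

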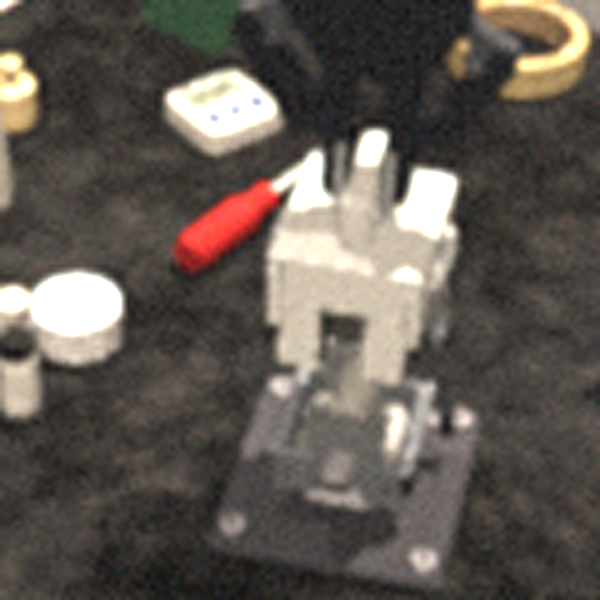

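The hood hangs upright, with its slot (centre about (344,340)) above the shaft (338,467). Observed and predicted corners agree to about a pixel. I'm applying a small correction and going down.

Emit:
jog_arm(commands=[{"travel": [-1, 0, 8], "rot": [0, 0, -0.2], "claw": 255}, {"travel": [-1, 0, 12], "rot": [0, 0, 0], "claw": 255}, {"travel": [0, 0, 12], "rot": [0, 0, 0], "claw": 255}, {"travel": [0, 0, 10], "rot": [0, 0, 0], "claw": 255}, {"travel": [0, 0, 5], "rot": [0, 0, 0], "claw": 255}], force=90)

```text
time: 15.55
tool_pos: [0.5291, 0.03, 0.1401]
tcp_rot: [-1.806, -2.567, 0.003]
wrist_force: [-0.2, -0.9, -1.7]
width: 0.163
grip_force: 92.2
```

Emit:
jog_arm(commands=[{"travel": [0, 0, 1], "rot": [0, 0, 0], "claw": 255}, {"travel": [0, 0, 2], "rot": [0, 0, 0], "claw": 255}, {"travel": [0, 0, 2], "rot": [0, 0, 0], "claw": 255}, {"travel": [0, 0, 1], "rot": [0, 0, 0], "claw": 255}, {"travel": [0, 0, 0], "rot": [0, 0, 0], "claw": 255}])

```text
time: 16.05
tool_pos: [0.5306, 0.03, 0.1365]
tcp_rot: [1.808, 2.569, 0.0]
wrist_force: [-0.3, -0.2, -1.4]
width: 0.159
grip_force: 92.2
```

Emit:
jog_arm(commands=[{"travel": [0, 0, 1.5], "rot": [0, 0, 0], "claw": 255}, {"travel": [0, 0, 1.5], "rot": [0, 0, 0], "claw": 255}, {"travel": [0, 0, 1.5], "rot": [0, 0, 0], "claw": 255}, {"travel": [0, 0, 1], "rot": [0, 0, 0], "claw": 255}, {"travel": [0, 0, 0], "rot": [0, 0, 0], "claw": 255}])

```text
time: 16.55
tool_pos: [0.5303, 0.03, 0.1306]
tcp_rot: [-1.807, -2.569, 0.0]
wrist_force: [-1.2, -0.9, -2.0]
width: 0.164
grip_force: 92.2
```

Emit:
jog_arm(commands=[{"travel": [0, 0, 1], "rot": [0, 0, 0], "claw": 255}, {"travel": [0, 0, 1], "rot": [0, 0, 0], "claw": 255}, {"travel": [0, 0, 1], "rot": [0, 0, 0], "claw": 255}, {"travel": [0, 0, 1], "rot": [0, 0, 0], "claw": 255}, {"travel": [0, 0, 0], "rot": [0, 0, 0], "claw": 255}])

```text
time: 17.05
tool_pos: [0.5304, 0.03, 0.1267]
tcp_rot: [-1.808, -2.569, 0.0]
wrist_force: [0.8, 0.6, -1.9]
width: 0.165
grip_force: 92.2
```

Emit:
jog_arm(commands=[{"travel": [0, 0, 1], "rot": [0, 0, 0], "claw": 255}, {"travel": [0, 0, 1], "rot": [0, 0, 0], "claw": 255}, {"travel": [0, 0, 1], "rot": [0, 0, 0], "claw": 255}, {"travel": [0, 0, 1], "rot": [0, 0, 0], "claw": 255}, {"travel": [0, 0, 0], "rot": [0, 0, 0], "claw": 255}])

```text
time: 17.55
tool_pos: [0.5303, 0.03, 0.1226]
tcp_rot: [-1.807, -2.569, 0.0]
wrist_force: [0.1, 0.2, -1.2]
width: 0.165
grip_force: 92.2
```

Emit:
jog_arm(commands=[{"travel": [0, 0, 1], "rot": [0, 0, 0], "claw": 255}, {"travel": [0, 0, 1], "rot": [0, 0, 0], "claw": 255}, {"travel": [0, 0, 1], "rot": [0, 0, 0], "claw": 255}, {"travel": [0, 0, 0], "rot": [0, 0, 0], "claw": 255}, {"travel": [0, 0, 0], "rot": [0, 0, 0], "claw": 255}])

```text
time: 18.05
tool_pos: [0.5305, 0.03, 0.1199]
tcp_rot: [-1.808, -2.569, 0.0]
wrist_force: [-0.2, 0.6, -2.5]
width: 0.164
grip_force: 92.2
```

Emit:
jog_arm(commands=[{"travel": [0, 0, 1], "rot": [0, 0, 0], "claw": 255}, {"travel": [0, 0, 1], "rot": [0, 0, 0], "claw": 255}, {"travel": [0, 0, 1], "rot": [0, 0, 0], "claw": 255}, {"travel": [0, 0, 0], "rot": [0, 0, 0], "claw": 255}, {"travel": [0, 0, 0], "rot": [0, 0, 0], "claw": 255}])

```text
time: 18.55
tool_pos: [0.5305, 0.03, 0.1168]
tcp_rot: [-1.808, -2.569, 0.0]
wrist_force: [-0.7, -0.2, -1.0]
width: 0.167
grip_force: 92.2
```

Emit:
jog_arm(commands=[{"travel": [0, 0, 1], "rot": [0, 0, 0], "claw": 255}, {"travel": [0, 0, 1], "rot": [0, 0, 0], "claw": 255}, {"travel": [0, 0, 1], "rot": [0, 0, 0], "claw": 255}, {"travel": [0, 0, 0], "rot": [0, 0, 0], "claw": 255}, {"travel": [0, 0, 0], "rot": [0, 0, 0], "claw": 255}])

```text
time: 19.05
tool_pos: [0.5302, 0.0299, 0.1137]
tcp_rot: [-1.807, -2.569, 0.001]
wrist_force: [-0.8, -1.6, -0.3]
width: 0.166
grip_force: 92.6
```

Emit:
jog_arm(commands=[{"travel": [0, 0, 1], "rot": [0, 0, 0], "claw": 255}, {"travel": [0, 0, 1], "rot": [0, 0, 0], "claw": 255}, {"travel": [0, 0, 0], "rot": [0, 0, 0], "claw": 255}, {"travel": [0, 0, 0], "rot": [0, 0, 0], "claw": 255}, {"travel": [0, 0, 0], "rot": [0, 0, 0], "claw": 255}])

```text
time: 19.55
tool_pos: [0.5308, 0.03, 0.1121]
tcp_rot: [1.807, 2.569, 0.001]
wrist_force: [-0.8, -0.8, 1.5]
width: 0.16
grip_force: 92.9
```

Emit:
jog_arm(commands=[{"travel": [0, 0, 1], "rot": [0, 0, 0], "claw": 255}, {"travel": [0, 0, 1], "rot": [0, 0, 0], "claw": 255}, {"travel": [0, 0, 0], "rot": [0, 0, 0], "claw": 255}, {"travel": [0, 0, 0], "rot": [0, 0, 0], "claw": 255}, {"travel": [0, 0, 0], "rot": [0, 0, 0], "claw": 255}])

```text
time: 20.05
tool_pos: [0.5309, 0.03, 0.1103]
tcp_rot: [1.807, 2.569, 0.001]
wrist_force: [-1.1, -0.4, 4.1]
width: 0.163
grip_force: 93.4
```

Emit:
jog_arm(commands=[{"travel": [0, 0, 1], "rot": [0, 0, 0], "claw": 255}, {"travel": [0, 0, 1], "rot": [0, 0, 0], "claw": 255}, {"travel": [0, 0, 0], "rot": [0, 0, 0], "claw": 255}, {"travel": [0, 0, 0], "rot": [0, 0, 0], "claw": 255}, {"travel": [0, 0, 0], "rot": [0, 0, 0], "claw": 255}])

```text
time: 20.55
tool_pos: [0.5304, 0.03, 0.1075]
tcp_rot: [-1.807, -2.569, 0.0]
wrist_force: [-0.7, -1.1, 2.3]
width: 0.164
grip_force: 92.9
```

Emit:
jog_arm(commands=[{"travel": [0, 0, 1], "rot": [0, 0, 0], "claw": 255}, {"travel": [0, 0, 1], "rot": [0, 0, 0], "claw": 255}, {"travel": [0, 0, 0], "rot": [0, 0, 0], "claw": 255}, {"travel": [0, 0, 0], "rot": [0, 0, 0], "claw": 255}, {"travel": [0, 0, 0], "rot": [0, 0, 0], "claw": 255}])

```text
time: 21.05
tool_pos: [0.5303, 0.03, 0.1055]
tcp_rot: [-1.807, -2.569, 0.0]
wrist_force: [0.1, -1.0, -0.1]
width: 0.165
grip_force: 92.6
```

Emit:
jog_arm(commands=[{"travel": [0, 0, 1], "rot": [0, 0, 0], "claw": 255}, {"travel": [0, 0, 1], "rot": [0, 0, 0], "claw": 255}, {"travel": [0, 0, 0], "rot": [0, 0, 0], "claw": 255}, {"travel": [0, 0, 0], "rot": [0, 0, 0], "claw": 255}, {"travel": [0, 0, 0], "rot": [0, 0, 0], "claw": 255}])

```text
time: 21.55
tool_pos: [0.5304, 0.03, 0.1038]
tcp_rot: [-1.808, -2.569, 0.0]
wrist_force: [-0.9, -0.0, 0.7]
width: 0.164
grip_force: 92.8
```

Emit:
jog_arm(commands=[{"travel": [0, 0, 0.5], "rot": [0, 0, 0], "claw": 255}, {"travel": [0, 0, 0.5], "rot": [0, 0, 0], "claw": 255}, {"travel": [0, 0, 0.5], "rot": [0, 0, 0], "claw": 255}, {"travel": [0, 0, 0], "rot": [0, 0, 0], "claw": 255}, {"travel": [0, 0, 0], "rot": [0, 0, 0], "claw": 255}])

```text
time: 22.05
tool_pos: [0.5305, 0.03, 0.1023]
tcp_rot: [-1.808, -2.569, 0.0]
wrist_force: [-0.0, -0.5, 1.7]
width: 0.161
grip_force: 92.9
```

Emit:
jog_arm(commands=[{"travel": [0, 0, 0.5], "rot": [0, 0, 0], "claw": 255}, {"travel": [0, 0, 0.5], "rot": [0, 0, 0], "claw": 255}, {"travel": [0, 0, 0.5], "rot": [0, 0, 0], "claw": 255}, {"travel": [0, 0, 0], "rot": [0, 0, 0], "claw": 255}, {"travel": [0, 0, 0], "rot": [0, 0, 0], "claw": 255}])

```text
time: 22.55
tool_pos: [0.5305, 0.03, 0.1008]
tcp_rot: [-1.808, -2.569, 0.0]
wrist_force: [0.5, -0.1, -0.6]
width: 0.168
grip_force: 92.6
```

Emit:
jog_arm(commands=[{"travel": [0, 0, 0.5], "rot": [0, 0, 0], "claw": 255}, {"travel": [0, 0, 0.5], "rot": [0, 0, 0], "claw": 255}, {"travel": [0, 0, 0], "rot": [0, 0, 0], "claw": 255}, {"travel": [0, 0, 0], "rot": [0, 0, 0], "claw": 255}, {"travel": [0, 0, 0], "rot": [0, 0, 0], "claw": 255}])

```text
time: 23.05
tool_pos: [0.5306, 0.03, 0.1002]
tcp_rot: [1.808, 2.569, 0.0]
wrist_force: [-1.3, 0.5, 2.8]
width: 0.166
grip_force: 93.2
```

Emit:
jog_arm(commands=[{"travel": [0, 0, 0.5], "rot": [0, 0, 0], "claw": 255}, {"travel": [0, 0, 0.5], "rot": [0, 0, 0], "claw": 255}, {"travel": [0, 0, 0], "rot": [0, 0, 0], "claw": 255}, {"travel": [0, 0, 0], "rot": [0, 0, 0], "claw": 255}, {"travel": [0, 0, 0], "rot": [0, 0, 0], "claw": 255}])

```text
time: 23.55
tool_pos: [0.5307, 0.03, 0.1002]
tcp_rot: [1.807, 2.569, 0.0]
wrist_force: [-3.7, -0.3, 10.1]
width: 0.166
grip_force: 94.2
```

Emit:
jog_arm(commands=[{"travel": [0, 0, 0.5], "rot": [0, 0, 0], "claw": 255}, {"travel": [0, 0, 0.5], "rot": [0, 0, 0], "claw": 255}, {"travel": [0, 0, 0], "rot": [0, 0, 0], "claw": 255}, {"travel": [0, 0, 0], "rot": [0, 0, 0], "claw": 255}, {"travel": [0, 0, 0], "rot": [0, 0, 0], "claw": 255}])

```text
time: 24.05
tool_pos: [0.5307, 0.03, 0.1002]
tcp_rot: [1.807, 2.569, 0.0]
wrist_force: [-6.7, -0.0, 16.2]
width: 0.168
grip_force: 95.1
```

Emit:
jog_arm(commands=[{"travel": [0, 0, 0.5], "rot": [0, 0, 0], "claw": 255}, {"travel": [0, 0, 0], "rot": [0, 0, 0], "claw": 255}, {"travel": [0, 0, 0], "rot": [0, 0, 0], "claw": 255}, {"travel": [0, 0, 0], "rot": [0, 0, 0], "claw": 255}, {"travel": [0, 0, 0], "rot": [0, 0, 0], "claw": 255}])

```text
time: 24.55
tool_pos: [0.5307, 0.03, 0.1002]
tcp_rot: [1.808, 2.569, 0.0]
wrist_force: [-9.2, 0.4, 19.2]
width: 0.167
grip_force: 95.5
```

Emit:
jog_arm(commands=[{"travel": [0, 0, -1], "rot": [0, 0, 0], "claw": 255}, {"travel": [0, 0, -1], "rot": [0, 0, 0], "claw": 255}, {"travel": [0, 0, -1], "rot": [0, 0, 0], "claw": 255}, {"travel": [0, 0, -0.7], "rot": [0, 0, 0], "claw": 255}, {"travel": [0, 0, 0], "rot": [0, 0, 0], "claw": 255}])

```text
time: 25.05
tool_pos: [0.5305, 0.03, 0.1007]
tcp_rot: [-1.808, -2.569, -0.0]
wrist_force: [-0.1, 1.0, 0.9]
width: 0.163
grip_force: 92.6
```

Emit:
jog_arm(commands=[{"travel": [0, 0, -0.5], "rot": [0, 0, 0], "claw": 255}, {"travel": [0, 0, -0.5], "rot": [0, 0, 0], "claw": 255}, {"travel": [0, 0, 0], "rot": [0, 0, 0], "claw": 255}, {"travel": [0, 0, 0], "rot": [0, 0, 0], "claw": 255}, {"travel": [0, 0, 0], "rot": [0, 0, 0], "claw": 255}])

```text
time: 25.55
tool_pos: [0.53, 0.03, 0.1012]
tcp_rot: [-1.807, -2.569, 0.001]
wrist_force: [2.9, 0.4, -10.7]
width: 0.169
grip_force: 91.2
```

Pulling back meets 10 N of resistance after 1 mm, so the clips are under the rim. I'm seating it down again and letting go.

Emit:
jog_arm(commands=[{"travel": [0, 0, 1], "rot": [0, 0, 0], "claw": 255}, {"travel": [0, 0, 1], "rot": [0, 0, 0], "claw": 255}, {"travel": [0, 0, 1], "rot": [0, 0, 0], "claw": 255}, {"travel": [0, 0, 0], "rot": [0, 0, 0], "claw": 255}, {"travel": [0, 0, 0], "rot": [0, 0, 0], "claw": 255}])

```text
time: 26.05
tool_pos: [0.5308, 0.03, 0.1002]
tcp_rot: [1.807, 2.569, 0.0]
wrist_force: [-3.0, -0.6, 6.5]
width: 0.166
grip_force: 93.4
```

Emit:
jog_arm(commands=[{"travel": [0, 0, 0], "rot": [0, 0, 0], "claw": 180}, {"travel": [0, 0, 0], "rot": [0, 0, 0], "claw": 140}, {"travel": [0, 0, 0], "rot": [0, 0, 0], "claw": 120}, {"travel": [0, 0, 0], "rot": [0, 0, 0], "claw": 120}, {"travel": [0, 0, 0], "rot": [0, 0, 0], "claw": 120}])

```text
time: 26.55
tool_pos: [0.5305, 0.03, 0.099]
tcp_rot: [-1.808, -2.569, 0.0]
wrist_force: [-1.5, -0.5, -0.2]
width: 0.53
grip_force: 0.0
```

Emit:
jog_arm(commands=[{"travel": [0, 0, -10], "rot": [0, 0, 0], "claw": 120}, {"travel": [0, 0, -25], "rot": [0, 0, 0], "claw": 120}, {"travel": [0, 0, -40], "rot": [0, 0, 0], "claw": 120}, {"travel": [0, 0, -40], "rot": [0, 0, 0], "claw": 120}, {"travel": [0, 0, -30], "rot": [0, 0, 0], "claw": 120}])

```text
time: 27.05
tool_pos: [0.5314, 0.03, 0.2478]
tcp_rot: [1.806, 2.567, 0.003]
wrist_force: [0.4, 0.1, 0.7]
width: 0.531
grip_force: 0.0
```

Emit:
jog_arm(commands=[{"travel": [-20, -30, 0], "rot": [0, 0, 0], "claw": 120}, {"travel": [-30, -30, 0], "rot": [0, 0, 0], "claw": 120}, {"travel": [-40, -20, 0], "rot": [0, 0, 0], "claw": 120}, {"travel": [-40, 0, 0], "rot": [0, 0, 0], "claw": 120}, {"travel": [-20, 0, 0], "rot": [0, 0, 0], "claw": 120}])

```text
time: 27.55
tool_pos: [0.5062, -0.1411, 0.2454]
tcp_rot: [1.809, 2.565, -0.0]
wrist_force: [0.1, 0.9, 0.9]
width: 0.528
grip_force: 0.0
```

Run:
```python
from h import *
from workcell import viewer
I=[]
for n in("scene","top"):
    d=viewer.read_camera(n)["color"]; u,v=px(n,(.529,.031,.07)).astype(int); r=35; print(n,u-r,v-r)
    I.append(cv2.resize(d[v-r:v+r,u-r:u+r],(400,400),interpolation=cv2.INTER_CUBIC))
    f=lambda X:((px(n,X)-(u-r,v-r)+.5)*400/70).round(0).tolist()
    a=np.radians(109.8); y=np.array([np.cos(a),np.sin(a),0]); x=np.array([np.sin(a),-np.cos(a),0]); H=np.array((.5295,.031,.1086))
    print([f(H+p*x*.0365+q*y*.0425-(0,0,.014)) for p,q in((-1,-1),(1,-1),(1,1),(-1,1))])
cv2.imwrite("pics/a7.png",np.hstack(I))
```

```text
scene 265 172
[[306.0, 120.0], [148.0, 93.0], [103.0, 212.0], [271.0, 243.0]]
top 269 182
[[323.0, 245.0], [267.0, 94.0], [90.0, 156.0], [145.0, 308.0]]
```

View pics/a7.png

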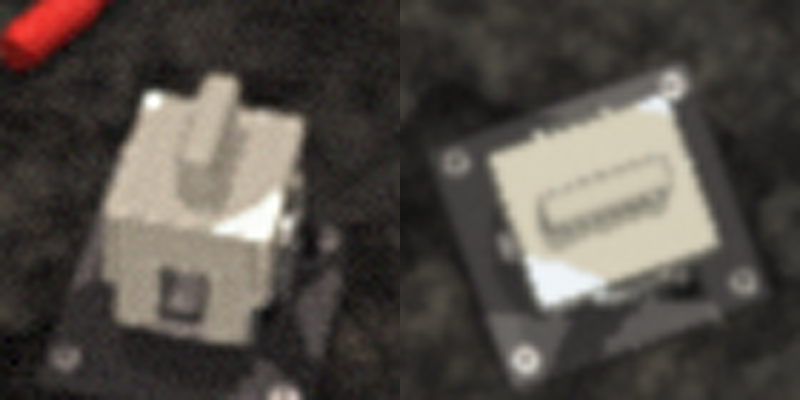

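The hood sits square and level over the head. Its plate corners match the predicted home pose to within a pixel, the shaft shows in the slot, and the gripper is clear.

```bash
python3 -c "
from workcell import workorder
print(workorder.finish_job())"
```

```text
the job is handed in; nothing more can be done
None
```

The job is handed in at about 28 s: the roller is in the notches (about 11 N contact) and the hood is pressed home (about 19 N peak), its clips held a 10 N pull, and the arm is clear; I had no reading of the guard switch, so that it is held in is inferred from the hood being home.

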